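# Purge the tall flow tube with the guarded spring toggle

### The arm

A 6-joint arm with a two-finger parallel gripper is mounted at the origin on the work surface. World frame = base frame: x ahead of the robot, y to its left, z up, the work surface at z = 0. Lengths are in mm, angles in rad, forces in N, time in s.
With the tool pointing down it reaches from about 300 to 850 mm from the base axis. Payload 5.4 kg.
Tool frame: the origin (TCP) lies midway between the tips of the shut fingers; the grasp point (between the pads) lies 19 mm behind it (manip.tcp_to_grasp is the distance from the TCP to the grasp point, in mm); x points along the fingers, y is the direction in which the jaws open and shut, and the axes are right-handed (so a half turn about x gives the same grasp; the last joint's range is limited). The gripper opens to 85 mm and grips with 20 to 120 N. Pads are 22 mm wide; open, the fingers measure 114 mm over their backs; the gripper's body (76 mm by 85 mm) begins 54 mm behind the grasp point. The pads swing forward as they close: fully open they stand 13 mm farther back than shut.
Start: joints at [-0.21, 0.158, 1.597, -0, 1.386, -0.21], TCP at [574.984, -0.018, 231.299] pointing down, gripper open.
Joint ranges: [-2.91, 2.91], [-0.94, 2.29], [0.18, 2.7], [-1.29, 4.43], [0.17, 2.64], [-3, 3]. Speed limits (rad/s): [2.57, 2.57, 3.14, 3.14, 3.14, 3.14].

### API

Orientations are given as a unit quaternion [w, x, y, z].
In Python, from station import manip gives the robot as it stands. The module is installed in compiled form; this text tells all that it offers.
- The arm moves only by the tool servo_tool, never from a script. Its argument "commands" is a list of rows, each a list of 5 numbers: the closure, from 0 (fully open) to 1 (shut), then the shift along the tool's x, y, z scaled (see below), then the turn about the tool's x scaled (see below). In form: [[gripper, dx, dy, dz, twist], ...]. A call has 1 to 10 rows; each row shifts and turns the commanded pose from where the row before left it, along the tool's axes as they then stand; what a row does not reach is not made up. The controller multiplies each number of a shift by 0.02 m and each number of a turn by 4 degrees. A row lasts 1/8 s, in which the tool goes at most 62.5 mm and 10.7 degrees, less where a joint would pass 70% of its speed; a pose out of reach is approached as far as the arm can. A call with a number of a shift or a turn outside -1 to 1 is refused whole. A call with a gripper value outside its range is refused whole. The fingers move at their own pace and stop on an object; "newtons" is the grip in N (left out, the last holds). Time passes only in rows, so rows that do not move let the fingers close. It gives the time, the measured TCP pose, the force and the opening at its end, in the units of the state.
- manip.read_state(): the state, without advancing time (a new reading comes with each control period).
- manip.get_image(name): name is "scene" or "side" or "wrist"; returns a dict with "img" (400x640x3 uint8, red, green, blue), "z_map" (400x640 float32, mm along the optical axis (not along the pixel's ray), 0 where there is no reading), "K" (3x3 intrinsics, pixels), "R" (3x3) and "t" (3): a world point X has camera coordinates R X + t; the wrist camera has in their place "mount" (4x4, takes a point from camera to tool coordinates, whose origin is the TCP and whose axes are the tool frame's). Camera axes: x right, y down, z forward; pixel columns grow to the right and rows downward; lengths in mm; the calibration is good to about 2 mm. A picture is of the moment at which its call begins: read the wrist's pose just before it.
- manip.close_job(): hands the job in, once; it reports no verdict.
Trained networks look in a picture, given as the dict that the camera call returned (one of the last four; its "shot" number tells which), for a name from the list of things; names that differ only in an ending like _2 or _b are one class to them, and where a whole thing is asked for, a point or a joint stands for the part that bears it (a point fixed in the world has none). Each returns a list of dicts, best first, with "score" (0 to 1); they miss things now and then, are a little off and sometimes report something else, mostly with a low value. They report only what shows in the picture. A call takes as long as a camera call. They do not tell look-alikes from the thing itself.
- manip.spot_in(thing, picture): "position" ([column, row] in pixels, amid what is visible of it).
The state is a dict: "clock": time; "joint_pos": joint angles; "dq": joint speeds; "joint_efforts": joint torques, N m; "ee_pos": TCP position; "eef_rot": TCP orientation; "contact_force": force on the tool from outside, world axes, zero at the start; "ft_torque": the same for the moment, N m; "gripper_width": finger opening in mm.
Only numpy, scipy, OpenCV 4.12 (cv2) and the standard library are available. Lean on these libraries where they do the work, as an engineer would, in place of code of your own. Each camera call takes 0.05 s, during which the arm holds its last target.

### The job

On the purge block of the anaesthesia bench, slide the clear guard fully back, then push the spring-centred toggle lever sideways towards the taller of the two flow tubes until you feel it come up firmly against its stop, and lean on it there for about two seconds, firmly but gently, without forcing it (8 N or so; never as much as 15 N). Let the lever spring back to its centre, then slide the guard fully shut again and move clear. Do not push the lever towards the shorter tube, and leave the bottle, dish and spanner where they are.

Things in the scene. Friction and masses are not known exactly. Their poses are not given: they have to be found in the camera images.
- unit: The purge block, fixed: aluminium, 200 mm (x) by 130 mm (y) on a black foot of 240 x 150 mm, top face 50 mm above the bench. Origin on the bench, 10 mm in front (-x) of the foot's centre. Own x points to the back (away from the robot at yaw 0), y to its left, z up. Positions 'on the block' are in this frame.
- lever: Steel toggle lever, upright at rest; origin at its pivot: x -40, y 0, z 50 mm on the block. Stalk 9 mm thick, head 15 mm thick from 34 to 56 mm above the pivot. Swings only to the block's +y or -y; a light spring centres it (at most 3 N in the free swing). A hidden stop, set anew each time, ends the free swing at 0.2 to 0.5 rad (head 10 to 27 mm over).
- lever_tip (a point): Centre of the top of the lever's head, 56 mm above its pivot (106 mm above the bench at rest). Past the stop a stiff rubber bush still yields: each further mm adds 2 N (pushed at the top of the head) to 5 N (at its lower end). Up against the stop means 4 N or more; 15 N or more is forcing it. Let go, the lever returns upright by itself.
- guard (a joint): Slide of the clear guard along the block's +x, m: 0 fully shut (over the lever), 0.09 fully back. Starts 0 to 15 mm ajar, takes about 2 N to slide, stays where left. Roof 90 mm (x) by 98 mm (y), top 123 mm above the bench, a 4 mm cheek down each side, front and back open. Shut it spans x -80 to +10 mm on the block, fully back 10 to 100 mm.
- guard_tab (a point): Centre of the black upright tab on the guard's roof by which it is pushed: 8 mm thick (x), 60 mm wide (y), from 123 to 147 mm above the bench. Shut: x = -10, y = 0 mm on the block. It moves with the guard.
- tube_tall: The taller flow tube on its black foot (90 x 70 mm), 240 mm high, tube 26 mm and steel cap 38 mm thick, fixed about 200 mm to one side of the block; which side varies. Origin under its centre on the bench.
- tube_short: The shorter flow tube, the same but 140 mm high, fixed about 200 mm to the other side. Origin under its centre.
- bottle: Amber glass bottle, 52 mm thick, 120 mm high, loose, behind the block. Origin under its centre. Leave it alone.
- dish: Small steel dish, 64 mm across, 26 mm high, loose, beside the block. Origin under its centre. Leave it alone.
- spanner: Steel spanner, 130 mm long, lying in front of the block. Leave it alone.
There are look-alikes about, which are no part of the job. Leave any red look-alike of the tube_tall alone.

How it is judged (in metres and radians):
On the way, in this order (a step that is already met when the one before it is completed fails the run):
1. the guard is slid fully back (at least 82 of its 90 mm) (value of joint guard above 0.082 m), for 0.1 s.
2. the lever is pushed towards the taller tube with the fingers, up against its stop (4 N to 15 N, head at least 8 mm over), for a full second, with the guard back (value of joint guard above 0.075 m and contact force between lever and the fingers above 4 N and ((y of tube_tall in the frame of unit above 0 m and y of lever_tip in the frame of unit above 0.008 m) or (y of tube_tall in the frame of unit below 0 m and y of lever_tip in the frame of unit below -0.008 m))), for 1 s.
3. the lever is let go and stands back at its centre (within 4 mm) (contact force between lever and anything else below 0.2 N and y of lever_tip in the frame of unit between -0.004 and 0.004 m), for 0.2 s.
4. the guard is slid shut again (within 6 mm) (value of joint guard below 0.006 m), for 0.1 s.
At the end, for the whole second after the job is handed in: The guard is shut (within 6 mm), the lever stands at its centre (head within 4 mm), and the bottle, dish and spanner are within 20 mm of where they stood (value of joint guard below 0.006 m and y of lever_tip in the frame of unit between -0.004 and 0.004 m and distance of each of bottle, dish, spanner from where it was at the start of the episode below 0.02 m); the robot touches nothing.
It fails at once if the lever is forced (15 N or more on it) (contact force between lever and anything else above 15 N).
It fails at once if the lever is pushed over towards the shorter tube (head more than 6 mm) ((y of tube_tall in the frame of unit above 0 m and y of lever_tip in the frame of unit below -0.006 m) or (y of tube_tall in the frame of unit below 0 m and y of lever_tip in the frame of unit above 0.006 m)).
It fails at once if the bottle, dish or spanner is pushed more than 20 mm from its place or the bottle is tipped (distance of any of bottle, dish, spanner from where it was at the start of the episode above 0.02 m or angle between bottle's own z axis and vertical above 0.5 rad).
It also fails if it takes over 54 s, if anything falls off the work surface, if the arm or the gripper's body presses on something with over 40 N, if the wrist force passes 120 N, or if a joint passes its speed limit or range.

## Working session

There is one attempt and no reset: what is moved stays moved. The work goes in short steps, Python scripts to look and compute and a tool call to move; the robot and the scene stay as the last step left them, time stands still between calls to the robot, and variables do not carry over. Pictures are saved under pics/ and viewed, and the job is handed in when it is done.

Besides the shell and the picture viewer there is one more tool, called after "Call:" as name([rows], argument=value, ...), one row to a line, values as JSON. servo_tool: Moves the arm, as the interface text tells. Its arguments: {"type":"object","properties":{"commands":{"type":"array"},"newtons":{"type":"number"}},"required":["commands"]}

```bash
mkdir -p pics
cat > h.py <<'E'
from station import manip
import numpy as np, cv2
from scipy.spatial.transform import Rotation as Rn
def save(p,n): cv2.imwrite('pics/'+n,p['img'][:,:,::-1])
def px2w(p,u,v,z=None):
    K,R,t=map(np.array,(p['K'],p['R'],p['t']))
    z=p['z_map'][int(round(v)),int(round(u))] if z is None else z
    c=np.linalg.inv(K)@np.array([u,v,1.])*z
    return R.T@(c-t)
def onplane(p,u,v,h):
    K,R,t=map(np.array,(p['K'],p['R'],p['t']))
    d=R.T@(np.linalg.inv(K)@np.array([u,v,1.])); o=-R.T@t
    return o+d*(h-o[2])/d[2]
E
python3 - <<'E'
from h import *
s=manip.read_state(); print(s)
for n in('scene','side','wrist'):
    p=manip.get_image(n); save(p,n+'0.png')
    for k in ('unit','lever','guard','guard_tab','tube_tall','tube_short','bottle','dish','spanner'):
        for r in manip.spot_in(k,p)[:3]:
            u,v=r['position']; 
            print(n,k,round(r['score'],2),np.round([u,v]),np.round(px2w(p,u,v)) if n!='wrist' else '')
E
```

```text
{'clock': 0.0, 'joint_pos': array([-2.10112320e-01,  1.59052851e-01,  1.59820086e+00, -1.35368404e-05,
        1.38624141e+00, -2.10110228e-01]), 'dq': array([-0.00063923,  0.00021665,  0.00106459,  0.0008163 ,  0.00047566,
       -0.00043786]), 'joint_efforts': array([ 1.96016467e-04, -3.96006632e+01, -3.31426942e+01, -2.07608541e-04,
        8.36965773e-03, -3.09808388e-05]), 'ee_pos': array([5.74401143e+02, 9.53290433e-02, 2.30330496e+02]), 'eef_rot': array([ 0.49943808,  0.49962977,  0.50056167, -0.50036958]), 'contact_force': array([ 0.13021712, -0.00466315, -0.63129274]), 'ft_torque': array([ 0.03734224, -0.00503284, -0.01037314]), 'gripper_width': 85.43821491479683}
scene unit 0.58 [280. 222.] [551. -20.  49.]
scene guard 0.97 [262. 190.] [534. -38. 150.]
scene tube_tall 0.65 [293. 335.] [ 724. -207.  106.]
scene tube_tall 0.59 [202. 289.] [ 561. -227.  109.]
scene tube_short 0.93 [356. 172.] [603. 173.  50.]
scene dish 0.97 [224. 249.] [ 476. -107.    5.]
scene spanner 0.75 [236. 163.] [343.  83.   7.]
side unit 0.56 [358. 222.] [506.  47.  92.]
side guard 0.87 [363. 204.] [506.  22. 124.]
side guard_tab 0.61 [361. 207.] [507.  31. 122.]
side tube_tall 0.68 [384. 154.] [ 539. -199.  100.]
side tube_tall 0.63 [322. 160.] [ 699. -168.   47.]
side tube_short 0.61 [286. 270.] [598. 201.  46.]
side bottle 0.83 [268. 203.] [731.  57.  61.]
side bottle 0.42 [384. 152.] [ 539. -201.  106.]
side dish 0.49 [394. 206.] [ 473. -130.    5.]
side spanner 0.86 [412. 280.] [361.  77.   7.]
wrist unit 0.83 [290. 182.] 
wrist guard 0.88 [250. 195.] 
wrist guard_tab 0.62 [252. 190.] 
wrist tube_tall 0.91 [406. 309.] 
wrist tube_tall 0.76 [303. 315.] 
wrist tube_short 0.92 [350.  19.] 
wrist bottle 0.79 [494. 146.] 
wrist dish 0.95 [260. 269.] 
wrist spanner 0.61 [144. 118.]
```

View pics/scene0.png

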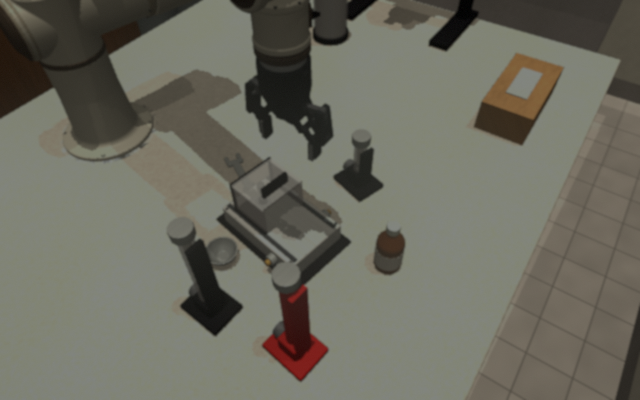

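View pics/side0.png

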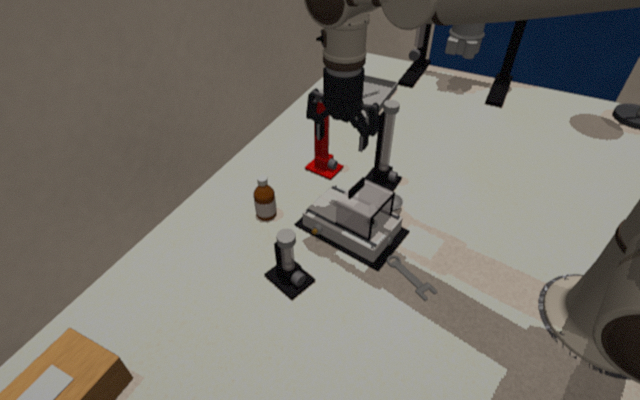

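View pics/wrist0.png

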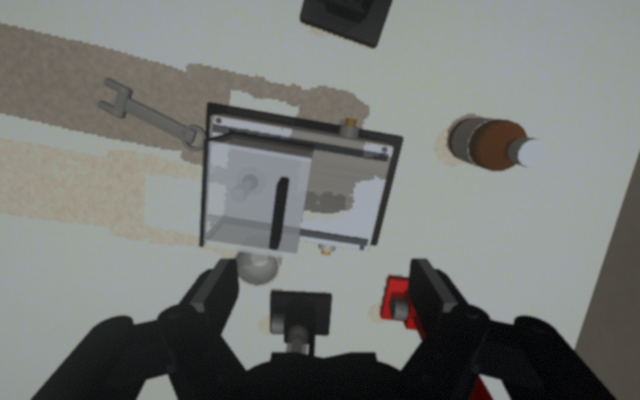

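The wrist view shows the block around (300,180), yawed slightly, with the lever at (245,185) under the clear roof and the tab at (280,212).

Tall-tube candidates:
- Black tall tube: wrist (300,310), scene (202,289), at world (555,-215).
- Red look-alike: wrist (400,300), scene (293,335), at world (710,-200).
- Short tube: scene (356,172), on the +y side.

I choose the black one on the -y side. Next I'll check it in a close crop and measure the block.

Run:
```python
from h import *
s=manip.read_state(); p=manip.get_image('wrist')
w,x,y,z=s['eef_rot']; R=Rn.from_quat([x,y,z,w]).as_matrix(); print(R.round(3))
M=np.array(p['mount']); K=np.array(p['K']); Z=p['z_map']
v,u=np.mgrid[:400,:640]
c=np.stack([(u-K[0,2])/K[0,0]*Z,(v-K[1,2])/K[1,1]*Z,Z],-1)
W=(c@M[:3,:3].T+M[:3,3])@R.T+s['ee_pos']
np.save('W.npy',W); img=p['img']; np.save('img.npy',img)
# topdown height map x 380..760, y -280..240, 1px=1mm
top=np.zeros((520,380,3),np.uint8);hz=np.zeros((520,380))
m=Z>0
X=(W[...,0]-380).round().astype(int); Y=(240-W[...,1]).round().astype(int)
ok=m&(X>=0)&(X<380)&(Y>=0)&(Y<520)&(W[...,2]<160)
top[Y[ok],X[ok]]=img[ok]; hz[Y[ok],X[ok]]=W[...,2][ok]
a=cv2.applyColorMap(np.clip(hz*1.6,0,255).astype(np.uint8),cv2.COLORMAP_JET)
cv2.imwrite('pics/top0.png',np.hstack([top[:,:,::-1],a]))
sc=manip.get_image('scene'); cr=sc['img'][130:390,160:420]
cv2.imwrite('pics/crop0.png',cv2.resize(cr,None,fx=2.2,fy=2.2)[:,:,::-1])
cv2.imwrite('pics/wcrop0.png',cv2.resize(img[80:360,190:450],None,fx=2,fy=2)[:,:,::-1])
```

```text
[[-0.  1.  0.]
 [ 0.  0. -1.]
 [-1. -0. -0.]]
```

View pics/top0.png

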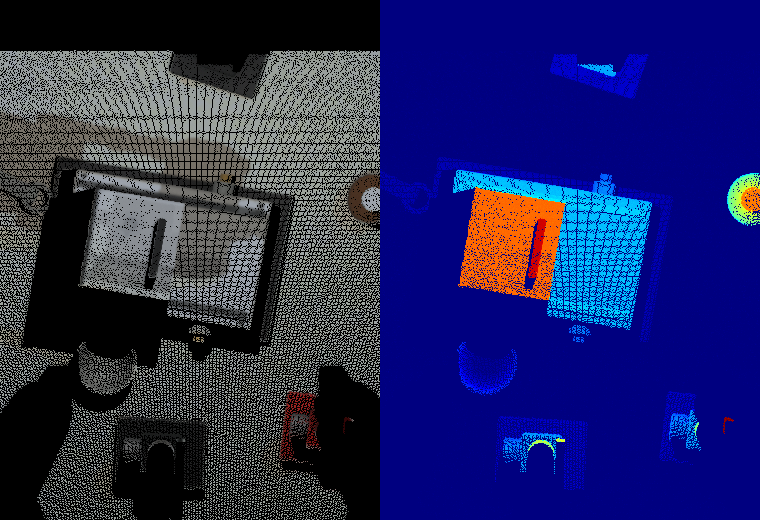

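View pics/crop0.png

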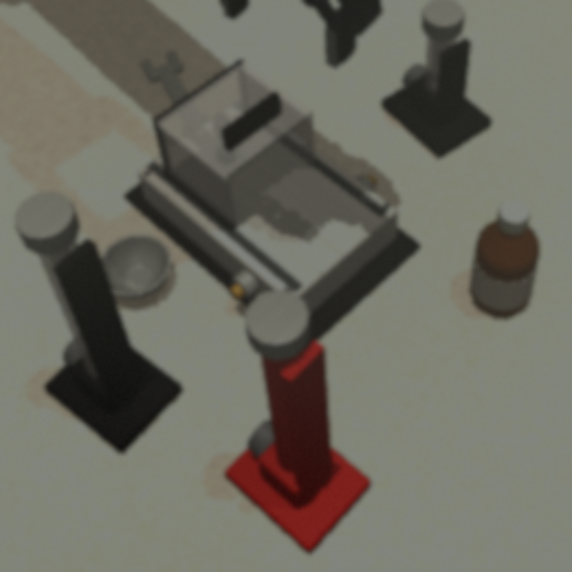

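View pics/wcrop0.png

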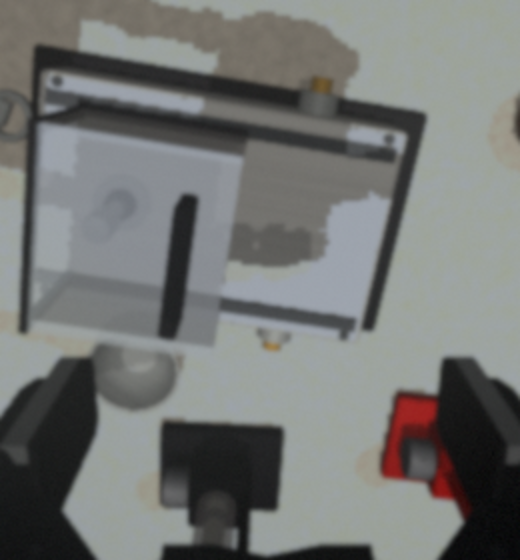

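The crop confirms that the black tall tube stands on the block's -y side. The red tube behind it is the look-alike, and the short tube is on the +y side. Now I'll fit the poses.

Run:
```python
import numpy as np,cv2
W=np.load('W.npy');x,y,z=W[...,0],W[...,1],W[...,2]
reg=(x>400)&(x<680)&(y>-125)&(y<100)
for n,m in (('roof',(z>117)&(z<128)),('tab',(z>140)&(z<152)),('block',(z>42)&(z<56)),('foot',(z>5)&(z<160)&(y>-90+0*x))):
    k=(m&reg).astype(np.uint8); k=cv2.morphologyEx(k,cv2.MORPH_OPEN,np.ones((2,2)))
    nn,l,st,_=cv2.connectedComponentsWithStats(k); i=1+st[1:,4].argmax(); q=W[l==i]
    r=cv2.minAreaRect(q[:,:2].astype(np.float32)); print(n,len(q),np.round(r[0],1),np.round(r[1],1),round(r[2],1),np.median(q[:,2]).round(1)); print(cv2.boxPoints(r).round().tolist())
```

```text
roof 10003 [488.4 -14.7] [214.  135.8] 79.6 123.2
[[402.0, -108.0], [536.0, -132.0], [574.0, 78.0], [441.0, 103.0]]
tab 696 [545.8  15.9] [136.4  15.8] 71.9 146.7
[[517.0, -46.0], [532.0, -51.0], [574.0, 78.0], [560.0, 83.0]]
block 9701 [550.  -10.1] [182.2 209.6] 81.1 50.3
[[432.0, -84.0], [639.0, -116.0], [668.0, 64.0], [460.0, 96.0]]
foot 25254 [536.5 -24.9] [208.3 273.5] 88.4 53.3
[[397.0, -125.0], [670.0, -133.0], [676.0, 75.0], [403.0, 83.0]]
```

Run:
```python
import numpy as np,cv2
W=np.load('W.npy');x,y,z=W[...,0],W[...,1],W[...,2]
def robust(q):
    H,xe,ye=np.histogram2d(q[:,0],q[:,1],bins=[np.arange(440,660,3),np.arange(-110,100,3)])
    k=(H>=2).astype(np.uint8); n,l,st,_=cv2.connectedComponentsWithStats(k,connectivity=4); i=1+st[1:,4].argmax()
    ii=np.digitize(q[:,0],xe)-1; jj=np.digitize(q[:,1],ye)-1; ok=(ii>=0)&(jj>=0)&(ii<k.shape[0])&(jj<k.shape[1])
    q=q[ok]; return q[l[ii[ok],jj[ok]]==i]
for n,m in (('roof',(z>119)&(z<127)),('tab',(z>140)&(z<152)),('block',(z>46)&(z<54))):
    q=robust(W[m]); r=cv2.minAreaRect(q[:,:2].astype(np.float32)); print(n,len(q),np.round(r[0],1),np.round(r[1],1),round(r[2],1),np.median(q[:,2]).round(1)); print(cv2.boxPoints(r).round().tolist())
```

```text
roof 9950 [511.3  -4.1] [100.4  91.4] 80.3 123.2
[[458.0, -46.0], [548.0, -61.0], [565.0, 38.0], [475.0, 53.0]]
tab 696 [536.7  -8.1] [60.   8.1] 80.4 146.8
[[528.0, -37.0], [536.0, -38.0], [546.0, 21.0], [538.0, 22.0]]
block 9429 [542.8  -9.1] [129.6 199.8] 80.2 50.3
[[433.0, -56.0], [630.0, -90.0], [652.0, 38.0], [455.0, 72.0]]
```

Pose fit: yaw is about -9.8°, the unit origin is near (533,-7), and the guard is about 14 mm ajar. I'll shut the fingers, align the tool with the block and come down in front of the tab.

Call:
servo_tool([
  [1,0,-0.875,0.18,0.61],
  [1,0,-0.875,0.18,0.61],
  [1,0,-0.875,0.18,0.61],
  [1,0,-0.875,0.18,0.62],
  [1,0.8,0,0,0],
  [1,0.8,0,0,0],
  [1,0.8,0,0,0],
  [1,0.8,0,0,0],
  [1,0.8,0,0,0],
  [1,0.4,0,0,0],
], newtons=30)

```text
clock: 2.85
ee_pos: [503.7, -9.7, 141.8]
eef_rot: [-0.455, -0.54, -0.456, 0.541]
contact_force: [0.5, 0.5, -0.0]
gripper_width: -0.1
```

```bash
cat >> h.py <<'E'
O=np.array([533.0,-7.4]);a=np.radians(-9.8);EX=np.array([np.cos(a),np.sin(a)]);EY=np.array([-np.sin(a),np.cos(a)])
def blk(w): d=np.array(w[:2])-O; return np.round([d@EX,d@EY,w[2]],1)
def st():
    s=manip.read_state(); w,x,y,z=s['eef_rot']; R=Rn.from_quat([x,y,z,w]).as_matrix(); f=s['contact_force']
    print('t',round(s['clock'],2),'blk',blk(s['ee_pos']),'yaw',np.degrees(np.arctan2(R[1,1],R[0,1])).round(2),'F blk',np.round([f[:2]@EX,f[:2]@EY,f[2]],2),'w',round(s['gripper_width'],1))
    return s,R
E
python3 - <<'E'
from h import *
st()
for n in('scene','side'):
    p=manip.get_image(n); save(p,n+'1.png')
    cv2.imwrite('pics/%s1c.png'%n,cv2.resize(p['img'][100:300,180:440],None,fx=3,fy=3)[:,:,::-1])
E
```

```text
t 2.85 blk [-28.4  -7.3 141.8] yaw -9.8 F blk [ 0.46  0.58 -0.05] w -0.1
```

View pics/side1c.png

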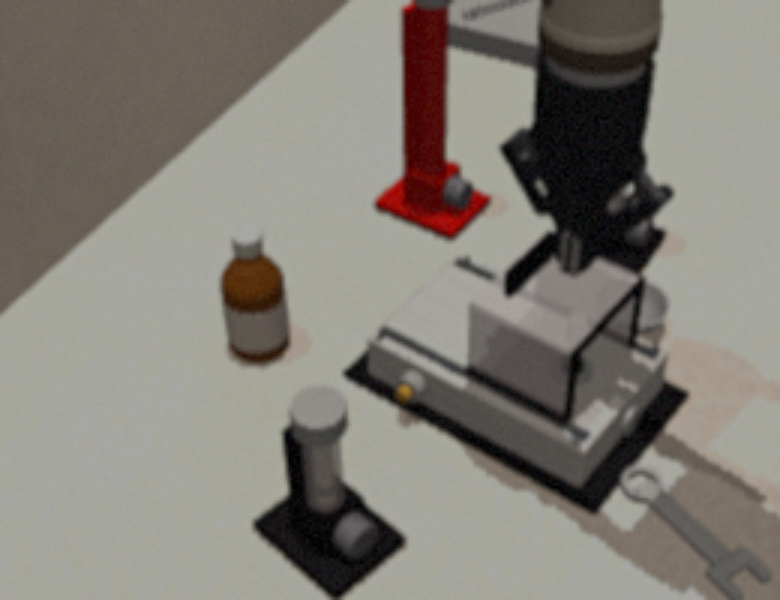

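View pics/scene1c.png

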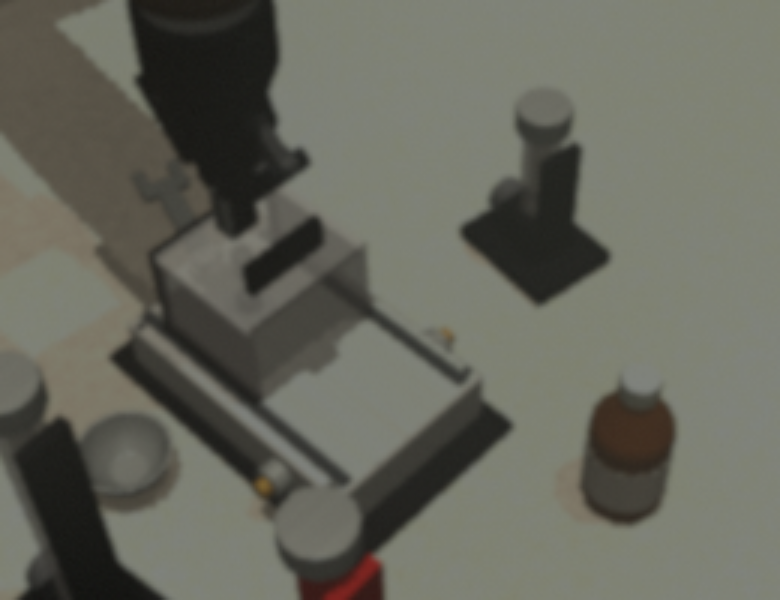

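The shut fingers are now in front of the tab, about 20 mm above the roof. I'll lower them and push the guard back.

Call:
servo_tool([
  [1,0.6,0,-0.35,0],
  [1,0.05,0,0,0],
  [1,0,0.5,0,0],
  [1,0,0.5,0,0],
  [1,0,0.5,0,0],
  [1,0,0.5,0,0],
  [1,0,0.5,0,0],
  [1,0,0.5,0,0],
  [1,0,0.5,0,0],
])

```text
clock: 4.08
ee_pos: [575.1, -15.1, 130.3]
eef_rot: [-0.455, -0.541, -0.455, 0.541]
contact_force: [-2.1, 1.6, 2.5]
gripper_width: -0.0
```

Run:
```python
from h import *
st()
```

```text
t 4.08 blk [ 42.8  -0.4 130.3] yaw -9.8 F blk [-2.3   1.25  2.54] w -0.0
```

Call:
servo_tool([
  [1,0,0.4,0,0],
  [1,0,0.4,0,0],
  [1,0,0.2,0,0],
  [1,0,0,0,0],
])

```text
clock: 4.58
ee_pos: [594.2, -18.4, 130.1]
eef_rot: [-0.455, -0.541, -0.456, 0.541]
contact_force: [-1.8, -0.2, 1.2]
gripper_width: 0.2
```

Run:
```python
from h import *
st()
p=manip.get_image('scene'); cv2.imwrite('pics/scene2c.png',cv2.resize(p['img'][100:300,180:440],None,fx=3,fy=3)[:,:,::-1])
```

```text
t 4.58 blk [ 62.2  -0.4 130.1] yaw -9.8 F blk [-1.73 -0.53  1.23] w 0.2
```

View pics/scene2c.png

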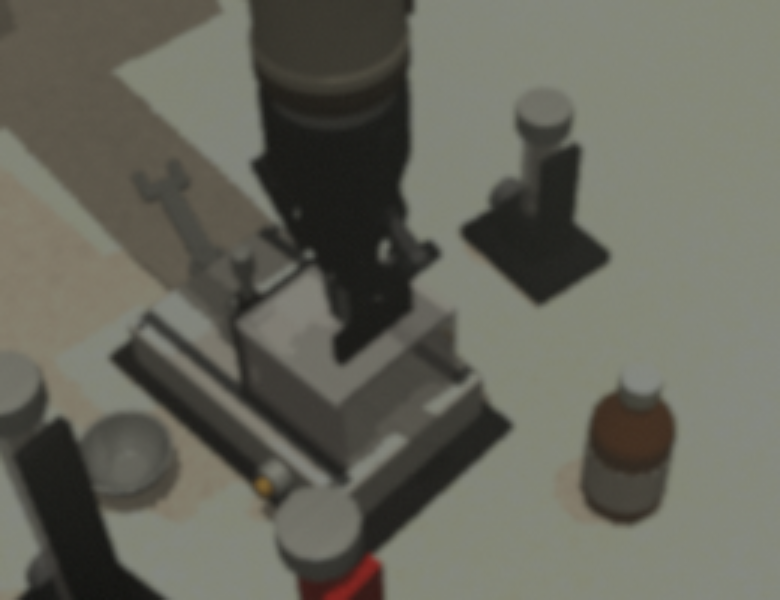

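The guard is most of the way back and the lever is now exposed. I'll push on in small steps until the end stop shows in the force.

Call:
servo_tool([
  [1,0,0.1,0,0],
  [1,0,0.1,0,0],
  [1,0,0,0,0],
])

```text
clock: 5.0
ee_pos: [594.6, -18.4, 130.1]
eef_rot: [-0.453, -0.538, -0.458, 0.543]
contact_force: [-16.5, 1.9, 11.5]
gripper_width: 0.0
```

Call:
servo_tool([
  [1,0,0.1,0,0],
  [1,0,0.1,0,0],
  [1,0,0,0,0],
])

```text
clock: 5.38
ee_pos: [594.9, -18.5, 130.0]
eef_rot: [-0.451, -0.536, -0.461, 0.545]
contact_force: [-31.3, 2.8, 21.3]
gripper_width: 0.0
```

Call:
servo_tool([
  [1,0,0.1,0,0],
  [1,0,0.05,0,0],
  [1,0,0,0,0],
])

```text
clock: 5.75
ee_pos: [595.1, -18.5, 129.9]
eef_rot: [-0.449, -0.534, -0.463, 0.547]
contact_force: [-42.2, 4.3, 28.7]
gripper_width: -0.2
```

The guard is firmly on its end stop. I'll back off, rise, and look from above with the wrist camera.

Call:
servo_tool([
  [1,0,-0.55,0,0],
  [1,0,-0.9,0,0],
  [1,-0.8,-0.9,0,0],
  [1,-0.9,-0.9,-0.7,0],
  [1,-0.9,-0.5,-0.9,0],
  [1,-0.9,-0.3,-0.9,0],
  [1,-0.9,0,-0.3,0],
  [1,0,0,0,0],
])

```text
clock: 6.75
ee_pos: [536.4, 49.0, 220.5]
eef_rot: [0.457, 0.542, 0.455, -0.54]
contact_force: [-0.2, -0.7, 0.5]
gripper_width: 0.2
```

Run:
```python
from h import *
s,R=st(); p=manip.get_image('wrist'); save(p,'wrist3.png')
M=np.array(p['mount']); K=np.array(p['K']); Z=p['z_map']
v,u=np.mgrid[:400,:640]
c=np.stack([(u-K[0,2])/K[0,0]*Z,(v-K[1,2])/K[1,1]*Z,Z],-1)
W=(c@M[:3,:3].T+M[:3,3])@R.T+s['ee_pos']
d=W[...,:2]-O; bx=d@EX; by=d@EY; z=W[...,2]
for n,m in (('head',(z>98)&(z<110)&(bx>-65)&(bx<-15)&(abs(by)<30)),('stalk',(z>58)&(z<110)&(bx>-65)&(bx<-15)&(abs(by)<30)),('tab',(z>140)&(z<151)&(bx>50)&(bx<110)&(abs(by)<45)),('roof',(z>119)&(z<127)&(bx>-20)&(bx<130)&(abs(by)<60))):
    m&=Z>0
    if m.sum(): print(n,m.sum(),*[np.percentile(q[m],[2,50,98]).round(1) for q in(bx,by,z)])
for r in manip.spot_in('lever',p)[:2]: print(r, blk(W[int(r['position'][1]),int(r['position'][0])]))
```

```text
t 6.75 blk [ -6.3  56.2 220.5] yaw -9.74 F blk [-0.03 -0.75  0.48] w 0.2
head 197 [-46.2 -39.9 -33.4] [-5.8  1.7  6.7] [ 98.7 105.6 107.3]
stalk 408 [-46.8 -39.1 -33. ] [-5.6  3.5  7.1] [ 59.4  96.9 107.1]
tab 735 [75.4 78.1 82.9] [-26.6   3.6  29.6] [140.7 146.7 148. ]
roof 7047 [11.  52.  98.4] [-36.1  16.4  48.6] [121.6 123.2 124.6]
{'position': [294.5, 242.7], 'score': 0.93} [-35.4   5.   91.8]
```

View pics/wrist3.png

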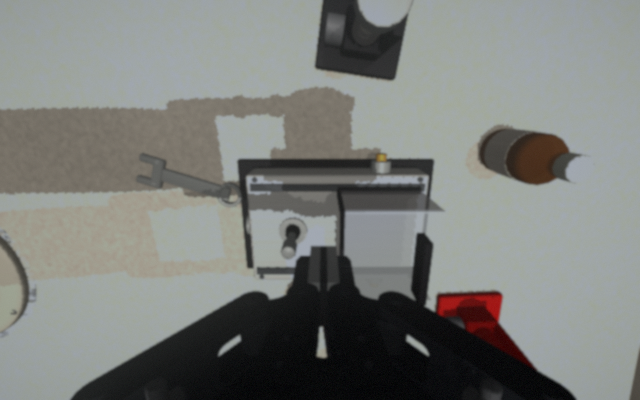

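The wrist view shows the guard fully back (tab at x≈79 on the block) and the lever head at (290,245), which is x -40, y≈0.5. I'll go down on its +y side (the short-tube side) so I can push towards -y.

Call:
servo_tool([
  [1,0.5,-0.6,0,0],
  [1,0.7,-0.6,0,0],
  [1,0.9,-0.5,0.2,0],
  [1,0.9,0,0.2,0],
  [1,0.9,0,0.2,0],
  [1,0.9,0,0.2,0],
  [1,0.8,0,0.2,0],
  [1,0.6,0,0.2,0],
  [1,0,0,0,0],
])

```text
clock: 7.98
ee_pos: [496.4, 30.7, 93.2]
eef_rot: [-0.455, -0.54, -0.456, 0.542]
contact_force: [1.2, 0.2, -0.2]
gripper_width: 0.1
```

Run:
```python
from h import *
st()
p=manip.get_image('side'); cv2.imwrite('pics/side4c.png',cv2.resize(p['img'][100:300,240:500],None,fx=3,fy=3)[:,:,::-1])
```

```text
t 7.97 blk [-42.6  31.3  93.2] yaw -9.83 F blk [ 1.16  0.43 -0.23] w 0.1
```

View pics/side4c.png

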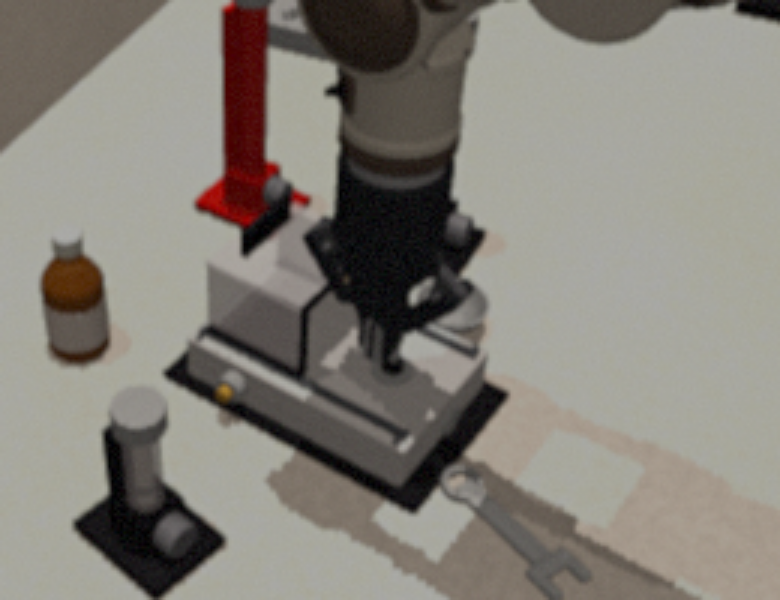

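Call:
servo_tool([
  [1,-0.15,0.1,0.2,0],
  [1,0,0,0.2,0],
  [1,0,0,0.2,0],
  [1,0,0,0.1,0],
  [1,0,0,0.1,0],
  [1,0,0,0,0],
])

```text
clock: 8.78
ee_pos: [496.4, 14.7, 97.3]
eef_rot: [0.455, 0.541, 0.455, -0.541]
contact_force: [0.7, -0.4, -0.1]
gripper_width: -0.3
```

Call:
servo_tool([
  [1,0,0,0.1,0],
  [1,0,0,0,0],
])

```text
clock: 9.02
ee_pos: [496.0, 12.8, 97.3]
eef_rot: [0.455, 0.541, 0.455, -0.541]
contact_force: [-0.1, 0.0, 0.0]
gripper_width: -0.3
```

Call:
servo_tool([
  [1,0,0,0.05,0],
  [1,0,0,0,0],
])

```text
clock: 9.28
ee_pos: [495.8, 11.8, 97.3]
eef_rot: [-0.455, -0.541, -0.455, 0.541]
contact_force: [-0.2, 0.2, -0.1]
gripper_width: 0.1
```

Run:
```python
from h import *
st()
p=manip.get_image('scene'); cv2.imwrite('pics/scene5c.png',cv2.resize(p['img'][120:270,180:370],None,fx=4,fy=4)[:,:,::-1])
```

```text
t 9.28 blk [-39.9  12.6  97.3] yaw -9.8 F blk [-0.23  0.2  -0.07] w 0.1
```

View pics/scene5c.png

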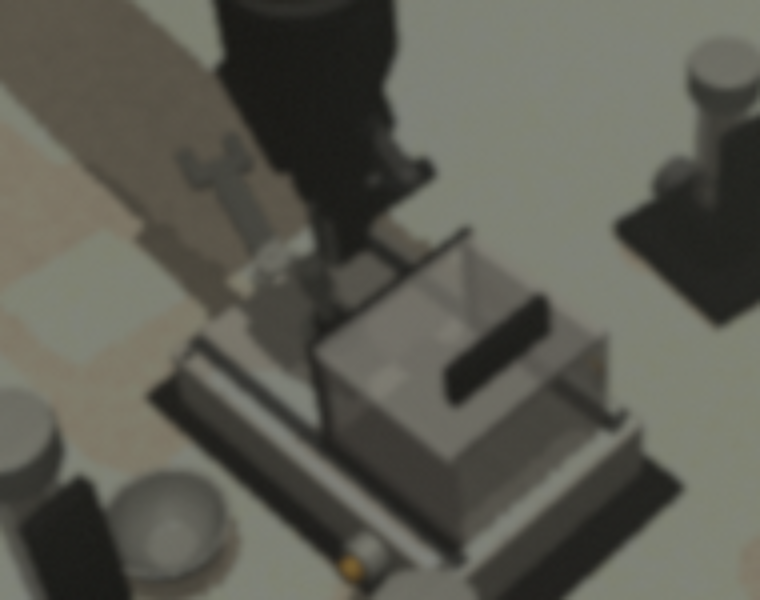

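The lever head at (320,280) in the crop is right against the fingers and the force is still about zero. I'll carry on in 1 mm steps.

Call:
servo_tool([
  [1,0,0,0.1,0],
  [1,0,0,0,0],
])

```text
clock: 9.57
ee_pos: [495.5, 9.8, 97.3]
eef_rot: [-0.455, -0.541, -0.455, 0.541]
contact_force: [1.7, 0.4, -0.1]
gripper_width: 0.4
```

Call:
servo_tool([
  [1,0,0,0.05,0],
  [1,0,0,0,0],
])

```text
clock: 9.82
ee_pos: [495.3, 8.8, 97.3]
eef_rot: [-0.455, -0.541, -0.455, 0.541]
contact_force: [0.8, -0.1, 1.2]
gripper_width: 0.1
```

Call:
servo_tool([
  [1,0,0,0.05,0],
  [1,0,0,0,0],
])

```text
clock: 10.07
ee_pos: [495.2, 7.9, 97.3]
eef_rot: [-0.455, -0.541, -0.455, 0.541]
contact_force: [0.6, 0.8, 0.6]
gripper_width: 0.2
```

Call:
servo_tool([
  [1,0,0,0.05,0],
  [1,0,0,0,0],
])

```text
clock: 10.32
ee_pos: [495.0, 6.9, 97.2]
eef_rot: [-0.455, -0.541, -0.455, 0.541]
contact_force: [0.8, 0.9, 0.1]
gripper_width: 0.2
```

Call:
servo_tool([
  [1,0,0,0.05,0],
  [1,0,0,0,0],
])

```text
clock: 10.58
ee_pos: [494.8, 5.9, 97.3]
eef_rot: [-0.455, -0.541, -0.455, 0.541]
contact_force: [0.8, 0.8, -0.1]
gripper_width: -0.0
```

Call:
servo_tool([
  [1,0,0,0.05,0],
  [1,0,0,0,0],
])

```text
clock: 10.82
ee_pos: [494.6, 4.9, 97.2]
eef_rot: [-0.455, -0.541, -0.455, 0.541]
contact_force: [0.2, 0.6, -0.6]
gripper_width: -0.1
```

Call:
servo_tool([
  [1,0,0,0.05,0],
  [1,0,0,0,0],
])

```text
clock: 11.08
ee_pos: [494.4, 3.9, 97.2]
eef_rot: [-0.455, -0.541, -0.455, 0.541]
contact_force: [0.1, 0.9, -1.3]
gripper_width: 0.3
```

Call:
servo_tool([
  [1,0,0,0.05,0],
  [1,0,0,0,0],
])

```text
clock: 11.32
ee_pos: [494.3, 2.9, 97.3]
eef_rot: [-0.455, -0.541, -0.455, 0.541]
contact_force: [0.0, 0.5, -0.8]
gripper_width: 0.2
```

Before going further I'll check that the lever is actually moving with the fingers.

Run:
```python
from h import *
s,R=st()
p=manip.get_image('wrist'); cv2.imwrite('pics/wrist6c.png',cv2.resize(p['img'][150:350,220:420],None,fx=3,fy=3)[:,:,::-1])
q=manip.get_image('scene'); cv2.imwrite('pics/scene6c.png',cv2.resize(q['img'][140:250,200:350],None,fx=5,fy=5,interpolation=cv2.INTER_CUBIC)[:,:,::-1])
M=np.array(p['mount']); K=np.array(p['K']); Z=p['z_map']
v,u=np.mgrid[:400,:640]
c=np.stack([(u-K[0,2])/K[0,0]*Z,(v-K[1,2])/K[1,1]*Z,Z],-1)
W=(c@M[:3,:3].T+M[:3,3])@R.T+s['ee_pos']
d=W[...,:2]-O; bx=d@EX; by=d@EY; z=W[...,2]
m=(z>60)&(z<115)&(bx>-65)&(bx<-15)&(abs(by)<50)&(Z>0)
for lo in range(60,112,6):
    k=m&(z>=lo)&(z<lo+6)
    if k.sum()>3: print(lo,k.sum(),np.percentile(by[k],[3,50,97]).round(1),np.percentile(bx[k],[3,97]).round(1))
```

```text
t 11.32 blk [-39.9   3.6  97.3] yaw -9.8 F blk [-0.04  0.53 -0.78] w 0.2
60 260 [-4.4  0.7  4.2] [-46.9 -33.7]
66 41 [-2.5 -1.6 -0.4] [-43.5 -37.1]
96 31 [12.3 12.8 13.2] [-46.1 -33.5]
102 213 [ 8.9 13.2 13.8] [-51.2 -28.6]
108 326 [ 8.9  9.9 13.8] [-52.6 -27.5]
```

View pics/wrist6c.png

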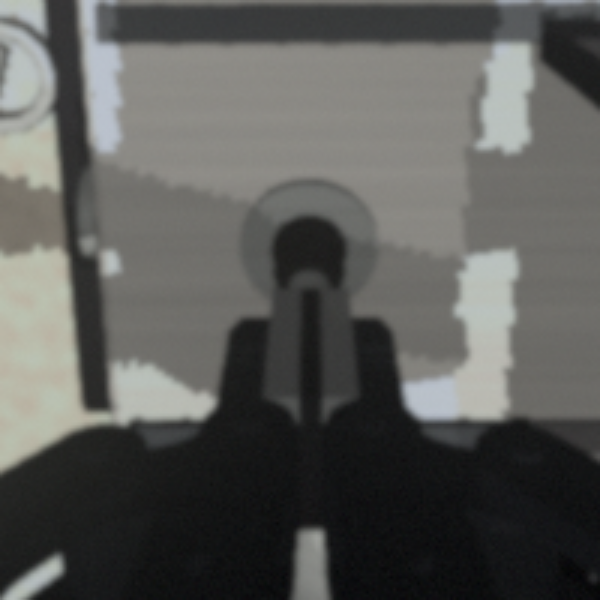

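View pics/scene6c.png

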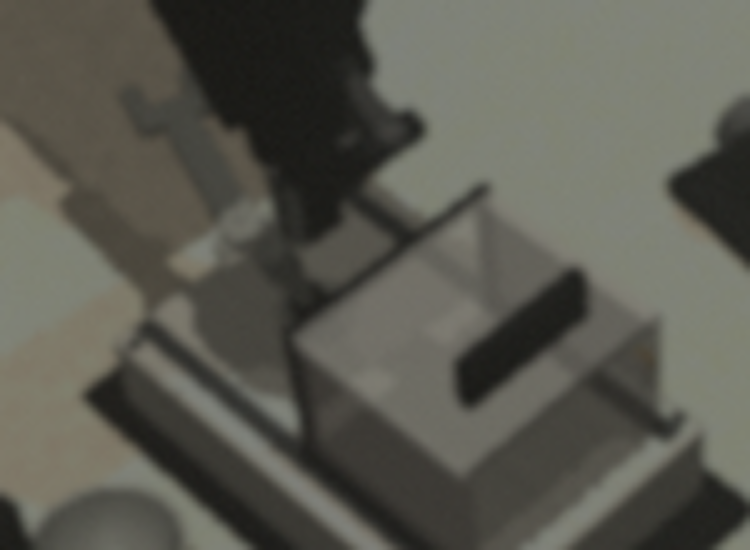

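The fingers hide the head, but the stalk at z≈66 is off to -y, so the lever is leaning the right way. I'll continue towards the stop.

Call:
servo_tool([
  [1,0,0,0.05,0],
  [1,0,0,0,0],
])

```text
clock: 11.68
ee_pos: [494.1, 1.9, 97.3]
eef_rot: [-0.455, -0.541, -0.455, 0.541]
contact_force: [0.0, 0.8, -1.1]
gripper_width: -0.3
```

Call:
servo_tool([
  [1,0,0,0.05,0],
  [1,0,0,0,0],
])

```text
clock: 11.92
ee_pos: [494.0, 1.0, 97.3]
eef_rot: [0.455, 0.541, 0.455, -0.541]
contact_force: [0.9, 0.7, -0.8]
gripper_width: 0.1
```

Call:
servo_tool([
  [1,0,0,0.05,0],
  [1,0,0,0,0],
])

```text
clock: 12.18
ee_pos: [493.8, -0.0, 97.3]
eef_rot: [-0.455, -0.541, -0.455, 0.541]
contact_force: [-0.1, 1.4, 0.4]
gripper_width: -0.1
```

Call:
servo_tool([
  [1,0,0,0.05,0],
  [1,0,0,0,0],
])

```text
clock: 12.42
ee_pos: [493.7, -1.0, 97.3]
eef_rot: [0.455, 0.541, 0.455, -0.541]
contact_force: [0.3, 2.1, -0.2]
gripper_width: 0.2
```

Call:
servo_tool([
  [1,0,0,0.05,0],
  [1,0,0,0,0],
])

```text
clock: 12.68
ee_pos: [493.5, -2.0, 97.4]
eef_rot: [-0.455, -0.541, -0.455, 0.541]
contact_force: [-0.0, 1.9, -0.5]
gripper_width: -0.4
```

Call:
servo_tool([
  [1,0,0,0.05,0],
  [1,0,0,0,0],
])

```text
clock: 12.92
ee_pos: [493.3, -3.0, 97.3]
eef_rot: [0.455, 0.541, 0.455, -0.541]
contact_force: [-1.4, 1.2, -0.6]
gripper_width: -0.3
```

Call:
servo_tool([
  [1,0,0,0.05,0],
  [1,0,0,0,0],
])

```text
clock: 13.18
ee_pos: [493.1, -4.0, 97.3]
eef_rot: [-0.455, -0.541, -0.455, 0.541]
contact_force: [0.4, 1.1, -1.1]
gripper_width: 0.1
```

Call:
servo_tool([
  [1,0,0,0.05,0],
  [1,0,0,0,0],
])

```text
clock: 13.42
ee_pos: [493.0, -4.9, 97.3]
eef_rot: [0.455, 0.541, 0.455, -0.541]
contact_force: [-0.1, 2.6, 0.6]
gripper_width: -0.3
```

Call:
servo_tool([
  [1,0,0,0.05,0],
  [1,0,0,0,0],
])

```text
clock: 13.68
ee_pos: [492.8, -6.0, 97.3]
eef_rot: [-0.455, -0.541, -0.455, 0.541]
contact_force: [0.4, 1.8, -0.4]
gripper_width: -0.2
```

Run:
```python
from h import *
s,R=st()
p=manip.get_image('wrist'); cv2.imwrite('pics/wrist7c.png',cv2.resize(p['img'][150:350,220:420],None,fx=3,fy=3)[:,:,::-1])
q=manip.get_image('side'); cv2.imwrite('pics/side7c.png',cv2.resize(q['img'][140:250,300:450],None,fx=5,fy=5,interpolation=cv2.INTER_CUBIC)[:,:,::-1])
q=manip.get_image('scene'); cv2.imwrite('pics/scene7c.png',cv2.resize(q['img'][140:250,200:350],None,fx=5,fy=5,interpolation=cv2.INTER_CUBIC)[:,:,::-1])
```

```text
t 13.68 blk [-39.9  -5.4  97.3] yaw -9.81 F blk [ 0.09  1.82 -0.42] w -0.2
```

View pics/wrist7c.png

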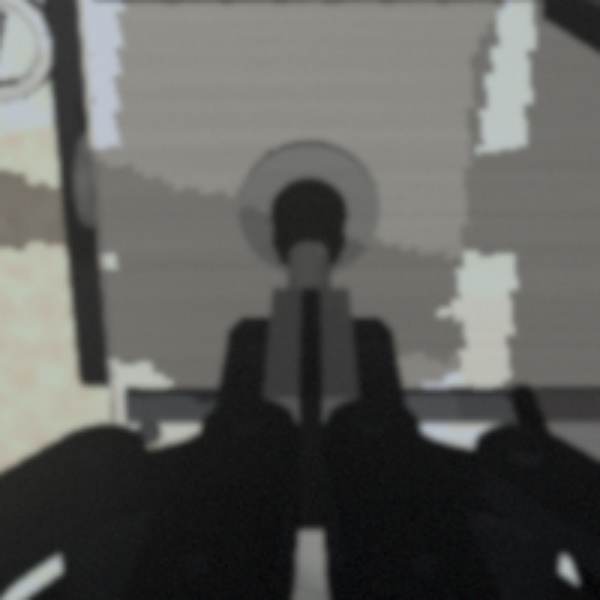

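View pics/scene7c.png

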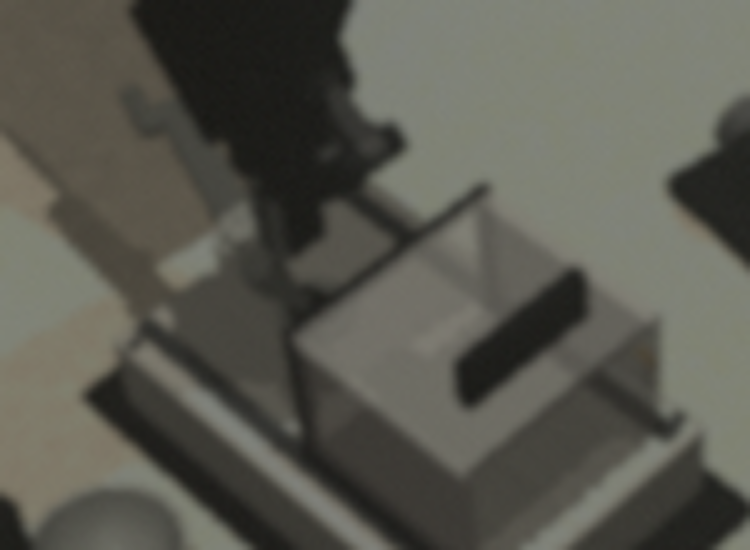

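View pics/side7c.png

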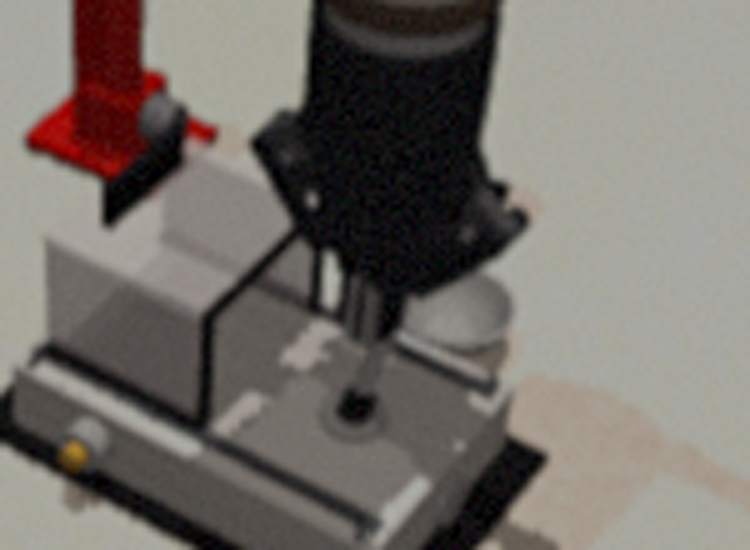

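Side view: the stalk leans clearly from its boot (355,405) to the fingers (370,340), so the lever is well engaged. I'll continue in 1 mm steps.

Call:
servo_tool([
  [1,0,0,0.05,0],
  [1,0,0,0,0],
])

```text
clock: 14.08
ee_pos: [492.6, -6.9, 97.3]
eef_rot: [-0.455, -0.541, -0.455, 0.541]
contact_force: [0.4, 3.4, 0.5]
gripper_width: 0.1
```

Call:
servo_tool([
  [1,0,0,0.05,0],
  [1,0,0,0,0],
])

```text
clock: 14.32
ee_pos: [492.4, -7.9, 97.3]
eef_rot: [-0.455, -0.541, -0.455, 0.541]
contact_force: [0.6, 1.4, 0.7]
gripper_width: -0.2
```

Call:
servo_tool([
  [1,0,0,0.05,0],
  [1,0,0,0,0],
])

```text
clock: 14.58
ee_pos: [492.3, -8.8, 97.3]
eef_rot: [0.455, 0.541, 0.455, -0.541]
contact_force: [0.7, 3.4, -0.2]
gripper_width: -0.0
```

Call:
servo_tool([
  [1,0,0,0.05,0],
  [1,0,0,0,0],
])

```text
clock: 14.82
ee_pos: [492.1, -9.7, 97.3]
eef_rot: [0.455, 0.541, 0.456, -0.541]
contact_force: [0.3, 4.1, 0.1]
gripper_width: -0.2
```

Call:
servo_tool([
  [1,0,0,0.05,0],
  [1,0,0,0,0],
])

```text
clock: 15.08
ee_pos: [491.9, -10.7, 97.3]
eef_rot: [0.455, 0.541, 0.456, -0.541]
contact_force: [0.9, 4.6, -0.8]
gripper_width: -0.0
```

Call:
servo_tool([
  [1,0,0,0.03,0],
  [1,0,0,0,0],
])

```text
clock: 15.32
ee_pos: [491.9, -11.2, 97.3]
eef_rot: [0.455, 0.541, 0.456, -0.541]
contact_force: [0.8, 5.8, 0.1]
gripper_width: 0.0
```

The force is climbing steadily at about 2 N/mm, so this is the stop. About 1 mm more should give roughly 8 N.

Call:
servo_tool([
  [1,0,0,0.05,0],
  [1,0,0,0,0],
])

```text
clock: 15.58
ee_pos: [491.7, -12.0, 97.3]
eef_rot: [0.455, 0.541, 0.456, -0.541]
contact_force: [0.9, 6.0, -0.3]
gripper_width: 0.0
```

Call:
servo_tool([
  [1,0,0,0.02,0],
  [1,0,0,0,0],
])

```text
clock: 15.82
ee_pos: [491.6, -12.2, 97.2]
eef_rot: [0.455, 0.541, 0.456, -0.541]
contact_force: [2.1, 6.9, -0.7]
gripper_width: -0.4
```

Call:
servo_tool([
  [1,0,0,0.03,0],
  [1,0,0,0,0],
])

```text
clock: 16.08
ee_pos: [491.5, -12.7, 97.3]
eef_rot: [0.455, 0.541, 0.456, -0.541]
contact_force: [1.5, 7.3, -0.6]
gripper_width: -0.1
```

Call:
servo_tool([
  [1,0,0,0,0],
  [1,0,0,0,0],
  [1,0,0,0,0],
  [1,0,0,0,0],
])

```text
clock: 16.58
ee_pos: [491.5, -12.7, 97.3]
eef_rot: [0.455, 0.541, 0.456, -0.541]
contact_force: [0.7, 7.6, 0.2]
gripper_width: 0.1
```

Steady at about 7.6 N. I'll hold it for two seconds.

Call:
servo_tool([
  [1,0,0,0.02,0],
  [1,0,0,0,0],
  [1,0,0,0,0],
  [1,0,0,0,0],
  [1,0,0,0,0],
  [1,0,0,0,0],
  [1,0,0,0,0],
  [1,0,0,0,0],
  [1,0,0,0,0],
])

```text
clock: 17.7
ee_pos: [491.5, -12.9, 97.2]
eef_rot: [0.455, 0.541, 0.456, -0.54]
contact_force: [2.3, 7.1, -1.2]
gripper_width: 0.1
```

Call:
servo_tool([
  [1,0,0,0,0],
  [1,0,0,0,0],
  [1,0,0,0,0],
  [1,0,0,0,0],
  [1,0,0,0,0],
  [1,0,0,0,0],
  [1,0,0,0,0],
  [1,0,0,0,0],
])

```text
clock: 18.7
ee_pos: [491.4, -12.9, 97.2]
eef_rot: [0.455, 0.541, 0.456, -0.541]
contact_force: [2.5, 8.2, 0.1]
gripper_width: -0.1
```

Held. Now I'll ease back so the lever follows the fingers to its centre.

Call:
servo_tool([
  [1,0,0,-0.2,0],
  [1,0,0,-0.2,0],
  [1,0,0,-0.25,0],
  [1,0,0,-0.25,0],
  [1,0,0,-0.25,0],
  [1,0,0,-0.25,0],
  [1,0,0,-0.25,0],
  [1,0,0,-0.3,0],
  [1,0,0,-0.5,0],
  [1,0,0,-0.5,0],
])

```text
clock: 19.95
ee_pos: [501.6, 45.1, 97.3]
eef_rot: [0.455, 0.541, 0.455, -0.541]
contact_force: [-0.5, -0.4, -0.4]
gripper_width: -0.2
```

Call:
servo_tool([
  [1,-0.9,0,-0.3,0],
  [1,-0.9,0,-0.2,0],
  [1,-0.9,0,0,0],
  [1,-0.9,0,0,0],
  [1,-0.9,0,0,0],
  [1,-0.9,0,0,0],
  [1,0,0,0,0],
])

```text
clock: 20.82
ee_pos: [504.4, 54.0, 207.3]
eef_rot: [0.456, 0.542, 0.454, -0.54]
contact_force: [0.4, -0.8, -1.0]
gripper_width: -0.3
```

Run:
```python
from h import *
s,R=st(); p=manip.get_image('wrist'); save(p,'wrist8.png')
M=np.array(p['mount']); K=np.array(p['K']); Z=p['z_map']
v,u=np.mgrid[:400,:640]
c=np.stack([(u-K[0,2])/K[0,0]*Z,(v-K[1,2])/K[1,1]*Z,Z],-1)
W=(c@M[:3,:3].T+M[:3,3])@R.T+s['ee_pos']
d=W[...,:2]-O; bx=d@EX; by=d@EY; z=W[...,2]
for n,m in (('head',(z>98)&(z<110)&(bx>-65)&(bx<-15)&(abs(by)<30)),('tab',(z>140)&(z<151)&(bx>50)&(bx<110)&(abs(by)<45)),('roof',(z>119)&(z<127)&(bx>-20)&(bx<130)&(abs(by)<60)),('bottle',(z>20)&(z<150)&(bx>130)&(bx<260)&(abs(by)<150))):
    m&=Z>0
    if m.sum(): print(n,m.sum(),*[np.percentile(q[m],[2,50,98]).round(1) for q in(bx,by,z)])
```

```text
t 20.82 blk [-38.7  55.6 207.3] yaw -9.81 F blk [ 0.51 -0.7  -1.02] w -0.3
tab 905 [75.2 77.5 82.9] [-27.4   3.2  29.5] [140.5 146.6 148.1]
roof 8097 [ 9.4 51.  98.4] [-42.9  14.3  48.6] [121.3 123.2 124.6]
bottle 8207 [173.9 197.9 223.5] [-147.4   76.8  109. ] [ 23.5  77.6 125.4]
```

View pics/wrist8.png

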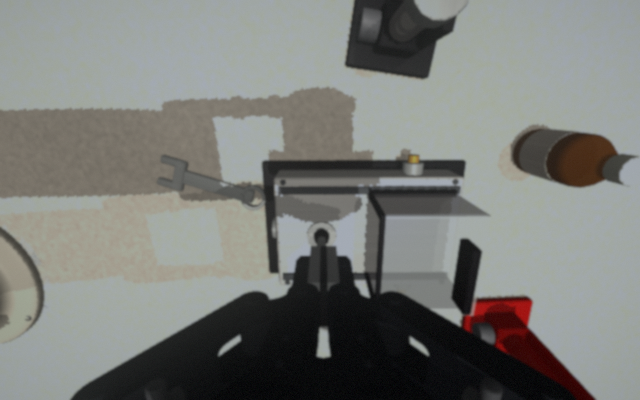

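The fingers hide the lever head here, so I'll check it again once they're out of the way. The guard is still fully back. I'll go over and come down behind the tab.

Call:
servo_tool([
  [1,0,0.93,0.2,0],
  [1,0,0.93,0.3,0],
  [1,0,0.93,0.35,0],
  [1,0,0.93,0.35,0],
  [1,0,0.93,0.4,0],
  [1,0,0.93,0.4,0],
  [1,0,0.93,0.4,0],
  [1,0,0.94,0.4,0],
  [1,0,0,0,0],
])

```text
clock: 22.0
ee_pos: [640.4, -26.9, 203.7]
eef_rot: [-0.455, -0.541, -0.456, 0.542]
contact_force: [0.1, 1.2, -0.6]
gripper_width: 0.1
```

Run:
```python
from h import *
s,R=st(); p=manip.get_image('wrist'); 
q=manip.get_image('scene'); cv2.imwrite('pics/scene9c.png',cv2.resize(q['img'][100:280,180:400],None,fx=3.5,fy=3.3,interpolation=cv2.INTER_CUBIC)[:,:,::-1])
M=np.array(p['mount']); K=np.array(p['K']); Z=p['z_map']
v,u=np.mgrid[:400,:640]
c=np.stack([(u-K[0,2])/K[0,0]*Z,(v-K[1,2])/K[1,1]*Z,Z],-1)
W=(c@M[:3,:3].T+M[:3,3])@R.T+s['ee_pos']
d=W[...,:2]-O; bx=d@EX; by=d@EY; z=W[...,2]
for n,m in (('head',(z>98)&(z<110)&(bx>-65)&(bx<-15)&(abs(by)<30)),('tab',(z>140)&(z<151)&(bx>50)&(bx<100)&(abs(by)<45))):
    m&=Z>0
    if m.sum(): print(n,m.sum(),*[np.percentile(q[m],[2,50,98]).round(1) for q in(bx,by,z)])
```

```text
t 22.0 blk [109.1  -1.  203.7] yaw -9.86 F blk [-0.14  1.2  -0.59] w 0.1
head 288 [-45.8 -37.7 -32.9] [-6.3  0.8  6.8] [ 98.6 105.5 107.3]
tab 910 [76.  80.2 83.7] [-27.5   2.9  29.4] [141.6 146.8 148.2]
```

View pics/scene9c.png

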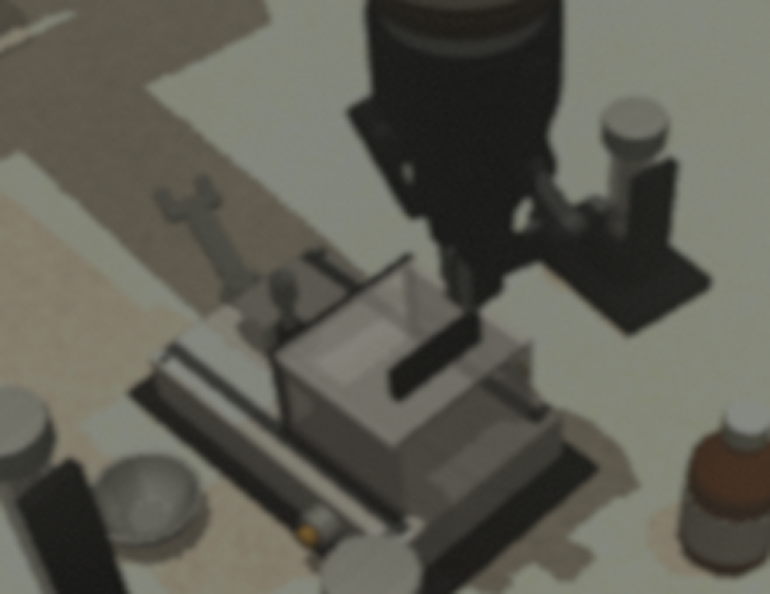

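The lever stands centred again (y≈0.3, z 106) and the tool is 12 mm behind the tab. I'll go down and slide the guard shut.

Call:
servo_tool([
  [1,0.9,0,0,0],
  [1,0.9,0,0,0],
  [1,0.9,0,0,0],
  [1,0.8,0,0,0],
  [1,0.15,0,0,0],
  [1,0,-0.5,0,0],
  [1,0,-0.5,0,0],
  [1,0,-0.5,0,0],
  [1,0,-0.5,0,0],
])

```text
clock: 23.22
ee_pos: [600.9, -19.6, 133.1]
eef_rot: [0.456, 0.541, 0.455, -0.541]
contact_force: [1.8, -0.6, 1.9]
gripper_width: -0.1
```

Call:
servo_tool([
  [1,0,-0.5,0,0],
  [1,0,-0.5,0,0],
  [1,0,-0.5,0,0],
  [1,0,-0.4,0,0],
  [1,0,-0.4,0,0],
  [1,0,0,0,0],
])

```text
clock: 23.98
ee_pos: [554.5, -11.3, 131.8]
eef_rot: [-0.455, -0.54, -0.456, 0.541]
contact_force: [0.4, 0.0, -0.7]
gripper_width: 0.2
```

Run:
```python
from h import *
st()
```

```text
t 23.98 blk [ 21.8  -0.2 131.8] yaw -9.79 F blk [ 0.35  0.07 -0.7 ] w 0.2
```

Call:
servo_tool([
  [1,0,-0.3,0,0],
  [1,0,-0.2,0,0],
  [1,0,-0.1,0,0],
  [1,0,0,0,0],
])

```text
clock: 24.48
ee_pos: [543.4, -9.6, 132.1]
eef_rot: [-0.455, -0.541, -0.456, 0.541]
contact_force: [-0.5, -0.2, -0.1]
gripper_width: -0.1
```

Call:
servo_tool([
  [1,0,-0.1,0,0],
  [1,0,-0.1,0,0],
  [1,0,0,0,0],
])

```text
clock: 24.85
ee_pos: [540.1, -9.0, 132.4]
eef_rot: [0.456, 0.541, 0.455, -0.541]
contact_force: [3.0, -0.5, -2.7]
gripper_width: -0.3
```

Call:
servo_tool([
  [1,0,-0.1,0,0],
  [1,0,0,0,0],
])

```text
clock: 25.1
ee_pos: [539.9, -9.0, 132.6]
eef_rot: [0.457, 0.542, 0.454, -0.54]
contact_force: [9.0, -1.5, -6.7]
gripper_width: -0.1
```

Call:
servo_tool([
  [1,0,-0.1,0,0],
  [1,0,0,0,0],
])

```text
clock: 25.35
ee_pos: [539.7, -9.0, 132.8]
eef_rot: [0.458, 0.543, 0.453, -0.539]
contact_force: [15.9, -2.0, -11.7]
gripper_width: -0.0
```

Call:
servo_tool([
  [1,0,0.5,0,0],
  [1,0,0.9,0,0],
  [1,-0.8,0.5,0,0],
  [1,-0.9,0.5,0,0],
  [1,-0.9,0.5,0,0],
  [1,-0.9,0.5,0,0],
  [1,-0.9,0.5,0,0],
  [1,0,0.5,0,0],
  [1,0,0,0,0],
])

```text
clock: 26.48
ee_pos: [622.5, -23.3, 219.1]
eef_rot: [-0.455, -0.54, -0.456, 0.541]
contact_force: [-0.8, 0.0, 0.0]
gripper_width: 0.2
```

Run:
```python
from h import *
s,R=st(); p=manip.get_image('wrist'); save(p,'wrist10.png')
q=manip.get_image('scene'); cv2.imwrite('pics/scene10c.png',cv2.resize(q['img'][100:300,160:430],None,fx=2.9,fy=2.9,interpolation=cv2.INTER_CUBIC)[:,:,::-1])
M=np.array(p['mount']); K=np.array(p['K']); Z=p['z_map']
v,u=np.mgrid[:400,:640]
c=np.stack([(u-K[0,2])/K[0,0]*Z,(v-K[1,2])/K[1,1]*Z,Z],-1)
W=(c@M[:3,:3].T+M[:3,3])@R.T+s['ee_pos']
d=W[...,:2]-O; bx=d@EX; by=d@EY; z=W[...,2]
for n,m in (('tab',(z>140)&(z<151)&(bx>-40)&(bx<30)&(abs(by)<45)),('roof',(z>119)&(z<127)&(bx>-120)&(bx<30)&(abs(by)<60))):
    m&=Z>0
    if m.sum(): print(n,m.sum(),*[np.percentile(q[m],[2,50,98]).round(1) for q in(bx,by,z)])
```

```text
t 26.48 blk [ 90.9  -0.4 219.1] yaw -9.8 F blk [-0.79 -0.1   0.03] w 0.2
tab 975 [-13.4  -8.3  -5.9] [-28.    2.4  29. ] [140.5 146.7 148.3]
roof 10614 [-79.7 -40.9   9.4] [-47.5   6.   47.5] [121.5 123.2 124.7]
```

View pics/wrist10.png

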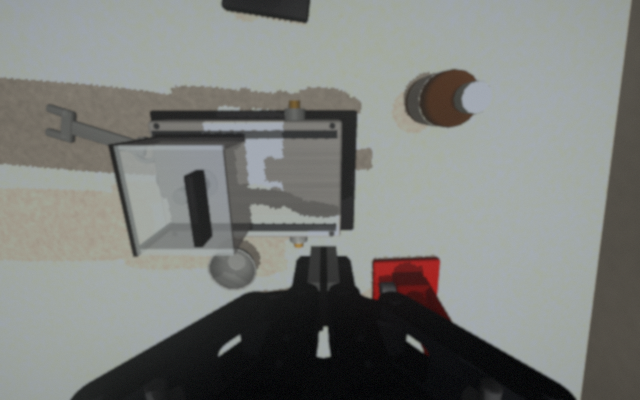

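View pics/scene10c.png

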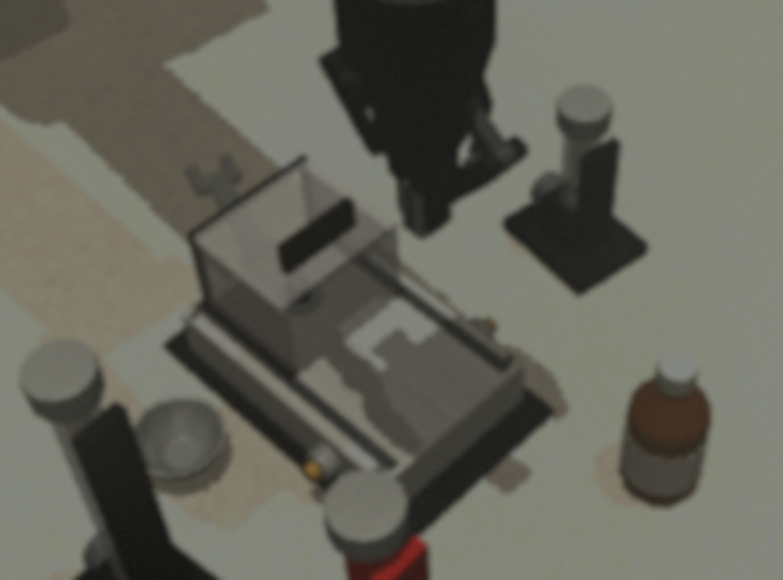

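The guard is shut: the roof spans x -80 to +9 and the tab is at about -10. The bottle, dish and spanner look undisturbed, and the gripper is clear. Handing in.

```bash
python3 -c "
from station import manip
print(manip.close_job(), manip.read_state()['clock'])"
```

```text
the job is handed in; nothing more can be done
the job is handed in; nothing more can be done
```

The job is handed in at about 26.5 s, well inside the 54 s limit. The interface gave no verdict, so everything below rests on my own readings.

- **Guard back:** I pushed it to its end stop; the tab measured x ≈ 79 mm, against 80 for fully back. I pressed harder on that stop than needed: the wrist force reached about 51 N, well under the 120 N limit.
- **Lever:** I pushed it with shut fingers towards the tall black tube on the block's -y side. I held it against the stop for about 2.6 s at roughly 7 to 8.5 N. The highest force reading near then was about 8.6 N.
- **Lever release:** It came back to centre, with the head measured at y ≈ 0.3 mm.
- **Guard shut:** I pushed it to its front stop. The roof then spanned -80 to +9 mm and the tab was at about -10 mm, both matching fully shut.
- **Other objects:** In the last pictures the bottle, dish and spanner looked unmoved, and the gripper was clear at z ≈ 219 mm. I checked these by eye only.

Two checks were weaker than I would like. The fingers hid the lever head during the push, so I judged contact from the leaning stalk and the force. Force readings also scattered by about 1 N. I did not measure the lever again after the guard was shut, but nothing touched it after the centre check.

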